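# Emboss a crate tag

## Robot

A 6-joint arm with a two-finger parallel gripper is mounted at the origin on the work surface. World frame = base frame: x ahead of the robot, y to its left, z up, the work surface at z = 0. Lengths are in m, angles in rad, forces in N, time in s.
With the tool pointing down it reaches from about 0.275 to 0.825 m from the base axis. Payload 4.9 kg.
Tool frame: the origin (TCP) lies at the very end of the fingers, on their centre line; the grasp point (between the pads) lies 19 mm behind it (env.grip_point_offset is the z of the grasp point in the tool frame, in m); z points along the fingers, y is the line along which they close (so a half turn about z gives the same grasp; the last joint's range is limited). The gripper opens to 85 mm and grips with 20 to 120 N. Pads are 22 mm wide; open, the fingers measure 114 mm over their backs; the gripper's body (76 mm by 85 mm) begins 54 mm behind the grasp point. The pads swing forward as they close: fully open they stand 13 mm farther back than shut.
Start: joints at [-1.458, 0.326, -0.193, 1.052, 0, 1.437], TCP at [0.134, -0.533, 0.231] pointing down, gripper open.
Joint ranges: [-2.65, 2.65], [-0.97, 1.79], [-1.3, 1.35], [-1.93, 2.1], [-1.47, 1.37], [-3.14, 3.14]. Speed limits (rad/s): [2.57, 2.57, 3.14, 3.14, 3.14, 3.14].

## Interface

Orientations are given as a unit quaternion [w, x, y, z].
In Python, from station import sensors, camera, camera_model, hand_in, regions_of, env gives the robot as it stands.
- The arm moves only by the tool apply_moves, never from a script. Its argument "deltas" is a list of rows, each a list of 2 entries, a list of its own where there are three numbers: the shift along the tool's x, y, z in cm, then the turn about the tool's z in rad. In form: [[[tx, ty, tz], yaw], ...]. A call has 1 to 8 rows; each row is the pose to reach, as a shift and turn from the pose commanded when the call began, along the tool's axes at that moment; what a row does not reach only later rows make up. A row lasts 1/10 s, in which the tool goes at most 50 mm and 8.59 degrees, less where a joint would pass 70% of its speed; a pose out of reach is approached as far as the arm can. A call with a gripper value outside its range is refused whole. "grip" is the closure, from 0 (fully open) to 1 (shut), set as the call begins (left out, the last holds). The fingers move at their own pace and stop on an object; the grip force is fixed at half the most. Time passes only in rows, so rows that repeat a pose let the fingers close. It gives the time, the measured TCP pose, the force, the opening and the grip force at its end, in the units of the state.
- sensors.get_obs(): the state, without advancing time (a new reading comes with each control period).
- camera(name): name is "scene" or "top" or "wrist"; returns (picture, depth): 384x512x3 uint8, red, green, blue; 384x512 float32, m along the optical axis (not along the pixel's ray), 0 where there is no reading.
- camera_model(name): a dict with "K" (3x3 intrinsics, pixels), "R" (3x3) and "t" (3): a world point X has camera coordinates R X + t. Camera axes: x right, y down, z forward; pixel columns grow to the right and rows downward; lengths in m; the calibration is good to about 2 mm. The wrist camera is an equidistant fisheye: a pixel r from the principal point sees the ray r / f radians off the axis. A picture is of the moment at which its call begins: read the wrist's pose just before it. camera_model takes no time and is no camera call; for the wrist camera it gives the pose at the moment of the call.
- hand_in(): hands the job in; it is judged then, once.
Trained networks look in the newest picture that a camera, given by its name, has taken for a name from the list of things; names that differ only in an ending like _2 or _b are one class to them, and where a whole thing is asked for, a point or a joint stands for the part that bears it (a point fixed in the world has none). Each returns a list of dicts, best first, with "conf" (0 to 1); they miss things now and then, are a little off and sometimes report something else, mostly with a low value. They report only what shows in the picture. A call takes as long as a camera call. They do not tell look-alikes from the thing itself.
- regions_of(target, camera): "pixels" (384x512 bool, what is visible of it) and "rect" ([centre column, centre row, width, height] in pixels, round what is visible of it).
The state is a dict: "t": time; "q": joint angles; "joint_vel": joint speeds; "joint_torque": joint torques, N m; "ee_pos": TCP position; "eef_rot": TCP orientation; "contact_force": force on the tool from outside, world axes, zero at the start; "wrist_torque": the same for the moment, N m; "finger_gap": finger opening in m; "grasp_force": force on a finger pad.
Only numpy, scipy, OpenCV 4.12 (cv2) and the standard library are available. Lean on these libraries where they do the work, as an engineer would, in place of code of your own. Each camera call takes 0.05 s, during which the arm holds its last target. There are 200 camera calls.

## Task

A white crate tag is waiting part-way into the slot of the embossing press. Push it in until it is fully home against the stop at the back of the slot, and turn the press's dial until its pointer lines up with the one long index mark (these two in either order); only then press the plunger head on top of the press all the way down to its stop, and let it spring back up. Leave the tag home and the dial on the mark, and do not disturb the other things on the table.

Things in the scene. Friction and masses are not known exactly. Their poses are not given: they have to be found in the camera images.
- press: Grey hand press, fixed to the table. Origin: centre of the underside; x front to back, y left seen from the front, z up (mm in this frame below). Base: x -100 to 100, y -100 to 130, top z 30; infeed, y -89 to -11, reaches x -175. Head: x -30 to 95, y -85 to -15, z 85 to 130, over the slot. Plunger on the head at x 0, y -50; dial at x -30, y 75.
- slot_stop (a point): Where the slot's floor meets its back stop: x 30, y -50, z 30 mm in the press's frame. The slot runs along the press's x from x -160 to here, centred on y -50, between two steel rails 55 mm apart inside and 8 mm high (z 30 to 38).
- tag: White plastic plate in the slot, 125 mm long (its x) by 50 by 5 mm thick; an upturned lip 6 mm thick, 28 mm high from the underside, spans its front (-x) end. Plain end foremost. Origin: centre of the underside. Home, its plain end touches the stop: origin at x -32.5, y -50, z 30, lip's outer face at x -95 mm in the press's frame. About 40 g.
- tag_lip (a point): Middle of the outer (front, -x) face of the tag's lip, 16 mm above the tag's underside: the place to push.
- plunger (a joint): Plunger travel in m: 0 up, 0.018 fully down at its stop. A spring pushes it up: about 5 N to start, 12.5 N at the stop.
- plunger_top (a point): Centre of the top of the plunger's black mushroom head, 48 mm across, flat for 36 mm; 174 mm above the table when up, 156 mm when fully down.
- dial (a joint): Angle of the dial in rad, growing clockwise seen from above; range 0 to 2.45. At 0 the pointer points to the press's front (-x); at 1.40 it points to the long index mark. Friction holds it where it is left.
- dial_grip (a point): On the dial's upright axis, at grip height. The black dial has a skirt of radius 26 mm (top 40 mm above the table) and on it a grip bar 44 mm long, 14 mm wide, top 70 mm above the table, 7 mm above this point. x axis along the bar, pointer end -x, marked by a white line and a nose on the skirt.
- dial_pointer (a point): Tip of the dial's pointer, 34 mm from the dial's axis.
- index_mark (a point): Middle of the long index mark: black, 14 mm long and 5 mm wide, radial, 43 mm from the dial's axis on a round aluminium plate; the other marks, 0.35 rad apart, are short and thin.
- spare_tag: Bystander: a like tag lying on the table, left of the slot's mouth. Origin: centre of its underside.
- soap: Bystander: white soap pump bottle, 64 mm across, 175 mm high, standing left of the press. Origin: centre of its underside.
- check_weight: Bystander: steel check weight, 38 mm across, 50 mm high, on the base plate behind the dial. Origin: centre of its underside.
- brush: Bystander: brush 200 mm long lying right of the press. Origin: on its underside, half-way along.
- bowl: Bystander: steel bowl 110 mm across, 45 mm high, right of the slot's mouth. Origin: centre of its underside.
- scraper: Bystander: scraper 280 mm long lying at the left of the robot. Origin: on its underside, half-way along.
Things that resemble listed ones, but are neither listed nor needed, are in the scene too. Leave any brown or yellow look-alike of the tag alone.

How it is judged:
On the way, in this order (a step that is already met when the one before it is completed fails the run):
1. the tag is home against its stop and the dial stands on the index mark (x of tag in the frame of press between -0.0355 and -0.029 m and z of tag in the frame of press between 0.027 and 0.034 m and angle between tag's own z axis and vertical below 0.06 rad and value of joint dial between 1.26 and 1.54 rad), for 0.2 s.
2. with both so, the plunger is pressed down to its stop (all of step 1 and value of joint plunger above 0.016 m), for 0.1 s.
At the end, for the whole second after the job is handed in: The tag lies flat in the slot within 3 mm of home, at rest; the dial is within 0.14 rad of the index mark (1.40); the plunger is up again (within 2 mm) after having been pressed to within 2 mm of its stop with tag and dial so (all of step 1 and value of joint plunger below 0.002 m and linear speed of tag below 0.01 m/s); the robot touches nothing.
It fails at once if the plunger is pressed more than 8 mm while the tag is not home or the dial is not on the mark (value of joint plunger above 0.008 m and not ((x of tag in the frame of press between -0.0355 and -0.029 m and z of tag in the frame of press between 0.027 and 0.034 m and angle between tag's own z axis and vertical below 0.06 rad) and value of joint dial between 1.26 and 1.54 rad)).
It fails at once if any of the bystanders listed is moved more than 30 mm (distance of any of spare_tag, soap, check_weight, brush, bowl, scraper from where it was at the start of the episode above 0.03 m).
It also fails if it takes over 53 s, if anything falls off the work surface, if the arm or the gripper's body presses on something with over 40 N, if the wrist force passes 120 N, or if a joint passes its speed limit or range.

## Working session

There is one attempt and no reset: what is moved stays moved. The work goes in short steps, Python scripts to look and compute and a tool call to move; the robot and the scene stay as the last step left them, time stands still between calls to the robot, and variables do not carry over. Pictures are saved under pics/ and viewed, at most 10 in all, crops included, and the job is handed in when it is done.

Besides the shell and the picture viewer there is one more tool, called after ">>>" as name(argument=value, ...) on one line, values as JSON. apply_moves: Moves the arm, as the interface text tells. Its arguments: {"type":"object","properties":{"deltas":{"type":"array","items":{"type":"array"}},"grip":{"type":"number"}},"required":["deltas"]}

```bash
mkdir -p pics; cat > h.py <<'E'
import numpy as np,cv2
from station import sensors,camera,camera_model,hand_in,regions_of,env
def world(d,m,u,v):
    K,R,t=[np.array(m[k]) for k in('K','R','t')]
    u=np.asarray(u,float);v=np.asarray(v,float)
    c=np.stack([(u-K[0,2])/K[0,0]*d,(v-K[1,2])/K[1,1]*d,d],-1)
    return (c-t)@R
def proj(m,X):
    K,R,t=[np.array(m[k]) for k in('K','R','t')]
    c=R@np.asarray(X)+t; p=K@c; return p[:2]/p[2]
E
python3 - <<'E'
from h import *
o=sensors.get_obs();print({k:np.round(v,3).tolist() for k,v in o.items()})
im={}
for c in('top','scene'):
    p,d=camera(c);m=camera_model(c);np.savez(f'{c}.npz',p=p,d=d)
    cv2.imwrite(f'pics/{c}0.png',p[:,:,::-1])
    for n in('press','tag','tag_lip','plunger_top','dial','dial_grip','index_mark','spare_tag','bowl','soap','check_weight','brush'):
        for r in regions_of(n,c)[:4]:
            px=r['pixels']&(d>0);v,u=np.nonzero(px)
            if len(u)<3: continue
            w=world(d[v,u],m,u,v)
            print(c,n,round(r['conf'],2),np.round(r['rect']).tolist(),np.round(np.median(w,0),3).tolist(),np.round(w.min(0),3).tolist(),np.round(w.max(0),3).tolist())
    print(m)
a=np.hstack([cv2.imread('pics/top0.png')]);
E
```

```text
{'t': 0.0, 'q': [-1.458, 0.327, -0.194, 1.052, -0.0, 1.437], 'joint_vel': [0.0, -0.001, -0.001, -0.002, -0.001, -0.001], 'joint_torque': [-0.001, -44.34, 26.244, 0.015, -0.0, 0.0], 'ee_pos': [0.134, -0.533, 0.231], 'eef_rot': [-0.001, 0.992, 0.123, 0.0], 'contact_force': [-0.134, 0.13, -0.27], 'wrist_torque': [-0.033, 0.026, -0.001], 'grasp_force': 0.0, 'finger_gap': 0.086}
top press 0.6 [281.0, 165.0, 82.0, 100.0] [0.637, -0.092, 0.032] [0.454, -0.226, -0.005] [0.767, 0.041, 0.181]
top tag 0.87 [184.0, 202.0, 18.0, 42.0] [0.497, 0.219, 0.005] [0.436, 0.195, -0.005] [0.557, 0.248, 0.034]
top tag 0.8 [294.0, 182.0, 21.0, 41.0] [0.551, -0.134, 0.035] [0.489, -0.172, 0.025] [0.614, -0.097, 0.065]
top tag 0.72 [260.0, 246.0, 12.0, 36.0] [0.353, -0.035, 0.005] [0.294, -0.061, -0.006] [0.416, -0.01, 0.038]
top tag_lip 0.78 [336.0, 273.0, 28.0, 43.0] [0.266, -0.264, 0.005] [0.203, -0.312, -0.006] [0.332, -0.214, 0.036]
top tag_lip 0.64 [387.0, 291.0, 48.0, 29.0] [0.212, -0.424, 0.005] [0.167, -0.492, -0.007] [0.259, -0.355, 0.036]
top tag_lip 0.63 [294.0, 183.0, 24.0, 39.0] [0.551, -0.134, 
[... 4137 characters left out ...]
k_weight 0.62 [323.0, 248.0, 14.0, 19.0] [0.738, -0.048, 0.058] [0.684, -0.061, -0.004] [0.752, 0.042, 0.082]
scene brush 0.57 [238.0, 289.0, 40.0, 53.0] [0.654, -0.307, 0.016] [0.525, -0.343, -0.004] [0.722, -0.253, 0.022]
scene brush 0.4 [273.0, 224.0, 16.0, 17.0] [0.636, -0.159, 0.171] [0.612, -0.178, 0.138] [0.655, -0.134, 0.175]
{'K': array([[372.46079804,   0.        , 264.85219866],
       [  0.        , 372.46079804, 197.02738036],
       [  0.        ,   0.        ,   1.        ]]), 'R': array([[ 0.72752811,  0.68605237, -0.00591601],
       [ 0.4155687 , -0.44752051, -0.79185103],
       [-0.5458988 ,  0.57363537, -0.61068564]]), 't': array([-0.33579208, -0.1248525 ,  1.58925936])}
```

```bash
ls pics
```

```text
scene0.png
top0.png
```

```bash
cat > fit.py <<'E'
from h import *
from scipy.optimize import minimize
A=[];B=[];W={}
for c in('top','scene'):
    z=np.load(c+'.npz');p,d=z['p'],z['d'];m=camera_model(c)
    v,u=np.nonzero(d>0);w=world(d[v,u],m,u,v);W[c]=(w,p[v,u])
    k=(abs(w[:,0]-.62)<.25)&(abs(w[:,1]+.09)<.2)
    w=w[k];A.append(w[abs(w[:,2]-.031)<.006]);B.append(w[abs(w[:,2])<.008])
A=np.vstack(A);B=np.vstack(B)
def loc(w,q):
    c,s=np.cos(q[2]),np.sin(q[2]);x=w[:,0]-q[0];y=w[:,1]-q[1]
    return np.stack([c*x+s*y,-s*x+c*y],1)
def sd(P):
    def box(a,b,e,f):
        return np.max([a-P[:,0],P[:,0]-b,e-P[:,1],P[:,1]-f],0)
    return np.minimum(box(-.1,.1,-.1,.13),box(-.175,0,-.089,-.011))
def cost(q):
    # soft misclassification; A should be inside, B outside
    a=np.clip(sd(loc(A,q))/.004,-1,5);b=np.clip(-sd(loc(B,q))/.004,-1,5)
    return a.sum()+b.sum()
best=min((minimize(cost,[.645,-.1,-.235+dx],method='Nelder-Mead',options=dict(initial_simplex=[[.645,-.1,-.235+dx],[.665,-.1,-.235+dx],[.645,-.08,-.235+dx],[.645,-.1,-.135+dx]])) for dx in(0,-.05,.05)),key=lambda r:r.fun)
q=best.x;print('press',np.round(q,4),best.fun,len(A),len(B))
np.save('press.npy',q)
for c,(w,p) in W.items():
    P=loc(w,q)
    def rep(n,k):
        print(c,n,k.sum(),np.round(np.r_[P[k].mean(0),P[k].min(0),P[k].max(0)],4), 'z',np.round(np.median(w[k,2]),4) if k.any() else '')
    rep('plunger',(w[:,2]>.165)&(abs(P[:,0])<.04)&(abs(P[:,1]+.05)<.04))
    rep('bar',(abs(w[:,2]-.07)<.005)&(abs(P[:,0]+.03)<.04)&(abs(P[:,1]-.075)<.04))
    rep('lip',(w[:,2]>.046)&(w[:,2]<.075)&(abs(P[:,1]+.05)<.03)&(P[:,0]<-.06)&(P[:,0]>-.25))
    rep('check',(abs(w[:,2]-.08)<.006)&(P[:,0]>.02)&(P[:,1]>.02)&(P[:,1]<.13)&(P[:,0]<.1))
E
python3 - <<'E'
exec(open('fit.py').read())
a=np.load('top.npz')['p'][100:270,170:400,::-1];a=cv2.resize(a,None,fx=3.4,fy=3.4,interpolation=cv2.INTER_CUBIC)
cv2.imwrite('pics/a.png',a[:590,:790])
b=np.load('scene.npz')['p'][180:300,210:370,::-1];b=cv2.resize(b,None,fx=4.9,fy=4.9,interpolation=cv2.INTER_CUBIC)
cv2.imwrite('pics/b.png',b)
E
```

```text
press [ 0.6426 -0.1047 -0.2527] -23053.365476720297 5555 20620
top plunger 213 [-0.0004 -0.0501 -0.0229 -0.0732  0.023  -0.0268] z 0.1727
top bar 53 [-0.0296  0.0743 -0.0509  0.0667 -0.0087  0.0823] z 0.0704
top lip 38 [-0.1375 -0.0501 -0.1402 -0.0748 -0.1342 -0.0251] z 0.0574
top check 35 [0.0709 0.0845 0.0605 0.0746 0.0813 0.0935] z 0.0805
scene plunger 154 [ 0.005  -0.0529 -0.023  -0.075   0.0248 -0.03  ] z 0.1711
scene bar 37 [-0.0261  0.0737 -0.0501  0.0658 -0.0063  0.0806] z 0.0673
scene lip 49 [-0.1351 -0.0517 -0.1415 -0.0764 -0.1313 -0.0264] z 0.0528
scene check 33 [0.072  0.0832 0.0612 0.0731 0.0822 0.0944] z 0.0775
```

View pics/a.png

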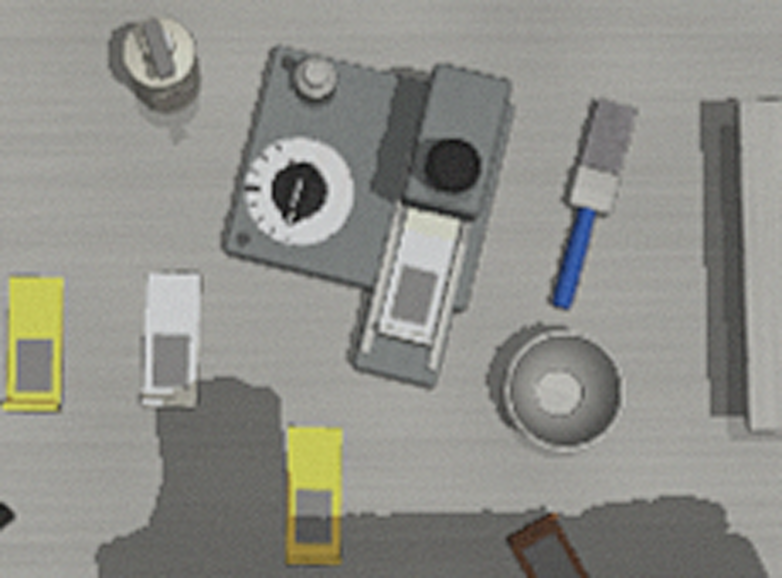

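View pics/b.png

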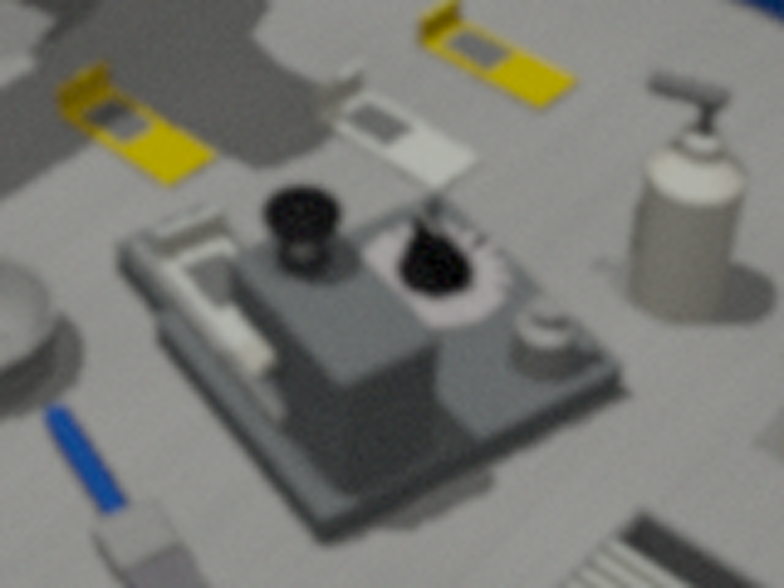

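Crop a: the white tag in the slot is at (410,280) (full top image ≈ 291,182). The white look-alike at (172,335) lies on the table, so it is spare_tag, and the other two tags are yellow. The dial is at (298,190) with its pointer towards the front, the long mark is at (252,188), and the plunger is at (452,165). Crop b agrees. The press fit puts the plunger, bar and lip where the listed sizes say they should be. I'll do the dial first.

>>> apply_moves(deltas=[[[60.7,-37.1,0],-1.2],[[60.7,-37.1,0],-1.2],[[60.7,-37.1,0],-1.2],[[60.7,-37.1,0],-1.2],[[60.7,-37.1,0],-1.2],[[60.7,-37.1,0],-1.2],[[60.7,-37.1,0],-1.2],[[60.7,-37.1,0],-1.2]], grip=0)

```text
t: 2.1
ee_pos: [0.4156, -0.2461, 0.2316]
eef_rot: [0.0, 0.748, 0.664, 0.0]
contact_force: [0.5, -0.7, 0.1]
finger_gap: 0.0853
grasp_force: 0.0
```

```bash
cat >> h.py <<'E'
def go(px,py,z,ang):
    "press-frame target (m), tool-x angle in press frame -> move in tool axes"
    q=np.load('press.npy');o=sensors.get_obs();w,a,b,_=o['eef_rot'];th=2*np.arctan2(b,a)
    c,s=np.cos(q[2]),np.sin(q[2])
    d=np.array([q[0]+c*px-s*py,q[1]+s*px+c*py,z])-o['ee_pos']
    c,s=np.cos(th),np.sin(th)
    e=o['ee_pos'][:2]-q[:2];C,S=np.cos(q[2]),np.sin(q[2])
    yaw=-((ang+q[2]-th+np.pi)%(2*np.pi)-np.pi)
    print('cm',np.round(100*np.array([c*d[0]+s*d[1],s*d[0]-c*d[1],-d[2]]),2),'yaw',round(yaw,3),'| now press xy',np.round([C*e[0]+S*e[1],-S*e[0]+C*e[1]],4),'z',round(o['ee_pos'][2],4),'ang',round((th-q[2])%(2*np.pi),3),'q6',round(o['q'][5],2),'F',np.round(o['contact_force'],1),'gap',round(o['finger_gap'],4),'t',round(o['t'],2))
E
python3 -c "
from h import *
go(-.03,.075,.2,np.pi)"
```

```text
cm [24.55 18.91  3.16] yaw -1.436 | now press xy [-0.1844 -0.1937] z 0.2316 ang 1.706 q6 1.0 F [ 0.5 -0.7  0.1] gap 0.0853 t 2.1
```

>>> apply_moves(deltas=[[[24.5,18.9,0],-1.2],[[24.5,18.9,0],-1.2],[[24.5,18.9,0],-1.2],[[24.5,18.9,0],-1.2],[[24.5,18.9,0],-1.2],[[24.5,18.9,0],-1.2],[[24.5,18.9,0],-1.2],[[24.5,18.9,0],-1.2]])

```text
t: 2.9
ee_pos: [0.6335, -0.0257, 0.2305]
eef_rot: [-0.0, 0.24, 0.971, 0.0]
contact_force: [-0.5, -0.7, 0.3]
finger_gap: 0.0854
grasp_force: 0.0
```

```bash
python3 - <<'E'
exec(open('fit.py').read())
go(-.03,.075,.13,np.pi)
for c,(w,p) in W.items():
    P=loc(w,q);k=(w[:,2]>.055)&(w[:,2]<.08)&(np.hypot(P[:,0]+.03,P[:,1]-.075)<.035)
    x=P[k]-P[k].mean(0);l,V=np.linalg.eigh(x.T@x);print('bar angle',np.arctan2(V[1,1],V[0,1]),P[k].mean(0),np.sqrt(l/len(x)))
    k=(abs(w[:,2]-.04)<.005)&(np.hypot(P[:,0]+.03,P[:,1]-.075)<.04)&(p.max(1)<70);print('skirt',P[k].mean(0))
E
```

```text
press [ 0.6426 -0.1047 -0.2527] -23053.365476720297 5555 20620
top plunger 213 [-0.0004 -0.0501 -0.0229 -0.0732  0.023  -0.0268] z 0.1727
top bar 53 [-0.0296  0.0743 -0.0509  0.0667 -0.0087  0.0823] z 0.0704
top lip 38 [-0.1375 -0.0501 -0.1402 -0.0748 -0.1342 -0.0251] z 0.0574
top check 35 [0.0709 0.0845 0.0605 0.0746 0.0813 0.0935] z 0.0805
scene plunger 154 [ 0.005  -0.0529 -0.023  -0.075   0.0248 -0.03  ] z 0.1711
scene bar 37 [-0.0261  0.0737 -0.0501  0.0658 -0.0063  0.0806] z 0.0673
scene lip 49 [-0.1351 -0.0517 -0.1415 -0.0764 -0.1313 -0.0264] z 0.0528
scene check 33 [0.072  0.0832 0.0612 0.0731 0.0822 0.0944] z 0.0775
cm [ 0.16  0.04 10.05] yaw -0.232 | now press xy [-0.0286  0.0742] z 0.2305 ang 2.909 q6 0.33 F [-0.5 -0.7  0.3] gap 0.0854 t 2.9
bar angle 3.0586002415393683 [-0.02978527  0.0740227 ] [0.00408356 0.01280022]
skirt [-0.03135987  0.07777563]
bar angle 3.0749414732633826 [-0.02494374  0.07193845] [0.00422018 0.01351324]
skirt [-0.02249111  0.06841327]
```

>>> apply_moves(deltas=[[[0.1,0,3],-0.1],[[0.1,0,7],-0.16],[[0.1,0,11],-0.16],[[0.1,0,14],-0.16],[[0.1,0,16.5],-0.16],[[0.1,0,17.8],-0.16],[[0.1,0,18.5],-0.16],[[0.1,0,18.5],-0.16]])

```text
t: 3.7
ee_pos: [0.6312, -0.0275, 0.046]
eef_rot: [-0.0, 0.167, 0.986, 0.0]
contact_force: [-0.3, 0.2, 0.4]
finger_gap: 0.0857
grasp_force: 0.0
```

>>> apply_moves(deltas=[[[0,0,0],0],[[0,0,0],0],[[0,0,0],0],[[0,0,0],0],[[0,0,0],0],[[0,0,0],0],[[0,0,0],0],[[0,0,0],0]], grip=1)

```text
t: 4.5
ee_pos: [0.6339, -0.022, 0.0477]
eef_rot: [0.002, 0.165, 0.986, 0.006]
contact_force: [3.9, 15.3, 3.5]
finger_gap: 0.0131
grasp_force: 59.5
```

```bash
python3 -c "
from h import *
go(-.03,.075,.044,np.pi-1.4)"
```

```text
cm [ 0.07 -0.3   0.37] yaw 1.322 | now press xy [-0.0291  0.0779] z 0.0477 ang 3.063 q6 0.17 F [ 3.9 15.3  3.5] gap 0.0131 t 4.5
```

>>> apply_moves(deltas=[[[0,0.5,0],0.1],[[0,0.5,0],0.24],[[0,0.5,0],0.38],[[0,0.5,0],0.52],[[0,0.5,0],0.66],[[0,0.5,0],0.8],[[0,0.5,0],0.8],[[0,0.5,0],0.8]])

```text
t: 5.3
ee_pos: [0.6346, -0.021, 0.0477]
eef_rot: [0.001, 0.537, 0.844, 0.002]
contact_force: [0.7, 3.9, 4.2]
finger_gap: 0.0125
grasp_force: 59.9
```

```bash
python3 -c "
from h import *
go(-.03,.075,.044,np.pi-1.4)"
```

```text
cm [-0.23 -0.36  0.37] yaw 0.519 | now press xy [-0.0287  0.079 ] z 0.0477 ang 2.261 q6 0.98 F [0.7 3.9 4.2] gap 0.0125 t 5.3
```

>>> apply_moves(deltas=[[[0,0,0],0.13],[[0,0,0],0.26],[[0,0,0],0.39],[[0,0,0],0.52],[[0,0,0],0.52],[[0,0,0],0.52]])

```text
t: 5.9
ee_pos: [0.6352, -0.0208, 0.0478]
eef_rot: [0.0, 0.736, 0.677, 0.003]
contact_force: [3.1, 5.1, 3.2]
finger_gap: 0.0126
grasp_force: 59.7
```

>>> apply_moves(deltas=[[[0,0,0],0],[[0,0,0],0],[[0,0,0],0],[[0,0,0],0],[[0,0,0],0],[[0,0,0],0]], grip=0)

```text
t: 6.5
ee_pos: [0.6329, -0.0229, 0.0462]
eef_rot: [-0.0, 0.736, 0.677, -0.0]
contact_force: [-0.5, 0.5, 0.2]
finger_gap: 0.0849
grasp_force: 0.0
```

>>> apply_moves(deltas=[[[0,0,-3],0],[[0,0,-7],0],[[0,0,-11],0],[[0,0,-15],0],[[0,0,-18],0],[[0,0,-18],0]])

```text
t: 7.1
ee_pos: [0.6358, -0.0232, 0.2318]
eef_rot: [0.004, 0.736, 0.677, 0.003]
contact_force: [0.6, 0.1, 0.3]
finger_gap: 0.0853
grasp_force: 0.0
```

```bash
python3 -c "
from h import *
go(-.20,-.05,.2,np.pi/2)"
```

```text
cm [ -9.63 -19.2    3.18] yaw 0.169 | now press xy [-0.0269  0.0772] z 0.2318 ang 1.739 q6 1.5 F [0.6 0.1 0.3] gap 0.0853 t 7.1
```

>>> apply_moves(deltas=[[[-9.6,-19.2,0],0.17],[[-9.6,-19.2,0],0.17],[[-9.6,-19.2,0],0.17],[[-9.6,-19.2,0],0.17],[[-9.6,-19.2,0],0.17],[[-9.6,-19.2,0],0.17],[[-9.6,-19.2,0],0.17]], grip=1)

```text
t: 7.8
ee_pos: [0.4347, -0.1025, 0.2264]
eef_rot: [0.0, 0.791, 0.612, 0.001]
contact_force: [0.6, 0.2, 1.4]
finger_gap: -0.0001
grasp_force: 0.0
```

```bash
python3 - <<'E'
from h import *
go(-.18,-.05,.043,np.pi/2)
q=np.load('press.npy')
p,d=camera('top');m=camera_model('top');np.savez('top1.npz',p=p,d=d)
# rectified view of the dial: 0.25 mm... press frame, z=.035
def W(x,y,z=.04):
    c,s=np.cos(q[2]),np.sin(q[2]);return [q[0]+c*x-s*y,q[1]+s*x+c*y,z]
src=np.float32([proj(m,W(*a)) for a in((.03,.135),(.03,.015),(-.09,.015),(-.09,.135))])
H=cv2.getPerspectiveTransform(src,np.float32([(0,0),(480,0),(480,480),(0,480)]))
a=cv2.warpPerspective(p,H,(480,480),flags=cv2.INTER_CUBIC)
cv2.imwrite('pics/d.png',a[:,:,::-1])
v,u=np.nonzero(d>0);w=world(d[v,u],m,u,v);c,s=np.cos(q[2]),np.sin(q[2]);x=w[:,0]-q[0];y=w[:,1]-q[1]
P=np.stack([c*x+s*y,-s*x+c*y],1);k=(w[:,2]>.055)&(w[:,2]<.08)&(np.hypot(P[:,0]+.03,P[:,1]-.075)<.035)
x=P[k]-P[k].mean(0);l,V=np.linalg.eigh(x.T@x);print('bar',k.sum(),np.arctan2(V[1,1],V[0,1]),P[k].mean(0))
E
```

```text
cm [-1.000e-02  2.190e+00  1.834e+01] yaw -0.002 | now press xy [-0.2019 -0.0499] z 0.2264 ang 1.569 q6 1.43 F [0.6 0.2 1.4] gap -0.0001 t 7.8
bar 77 1.752428838874869 [-0.03069653  0.07484423]
```

View pics/d.png

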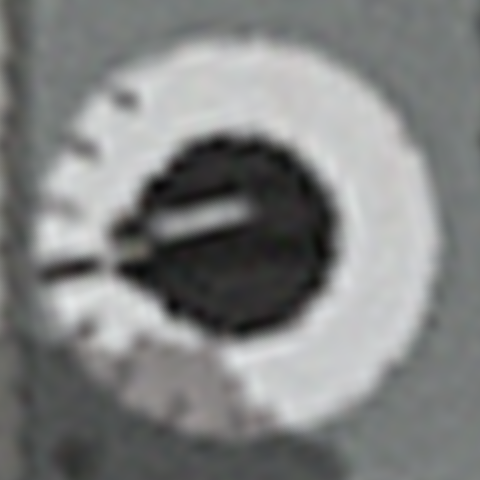

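The rectified view shows the nose at about (118,248), almost beside the long mark at (45–95,268). The bar angle of 1.752 puts the dial at about 1.39. Next is the tag.

>>> apply_moves(deltas=[[[0,2.2,4],0],[[0,2.2,8],0],[[0,2.2,12],0],[[0,2.2,15],0],[[0,2.2,17],0],[[0,2.2,18.2],0],[[0,2.2,18.3],0]])

```text
t: 8.55
ee_pos: [0.4549, -0.1068, 0.0411]
eef_rot: [-0.001, 0.791, 0.612, -0.001]
contact_force: [-0.3, 0.3, 0.7]
finger_gap: 0.0003
grasp_force: 0.0
```

>>> apply_moves(deltas=[[[0,1,0],0],[[0,2,0],0],[[0,3,0],0],[[0,3.7,0],0],[[0,4.4,0],0],[[0,5,0],0],[[0,5.4,0],0],[[0,5.4,0],0]])

```text
t: 9.35
ee_pos: [0.5078, -0.1216, 0.0433]
eef_rot: [0.0, 0.791, 0.612, 0.0]
contact_force: [0.7, -0.5, -0.6]
finger_gap: -0.0004
grasp_force: 0.0
```

```bash
python3 -c "
from h import *
go(-.11,-.05,.043,np.pi/2)
p,d=camera('top');m=camera_model('top');a=p[140:220,250:340,::-1];cv2.imwrite('pics/e.png',cv2.resize(a,None,fx=6,fy=6,interpolation=cv2.INTER_CUBIC))"
```

```text
cm [0.01 1.63 0.03] yaw -0.001 | now press xy [-0.1263 -0.0501] z 0.0433 ang 1.569 q6 1.45 F [ 0.7 -0.5 -0.6] gap -0.0004 t 9.35
```

View pics/e.png

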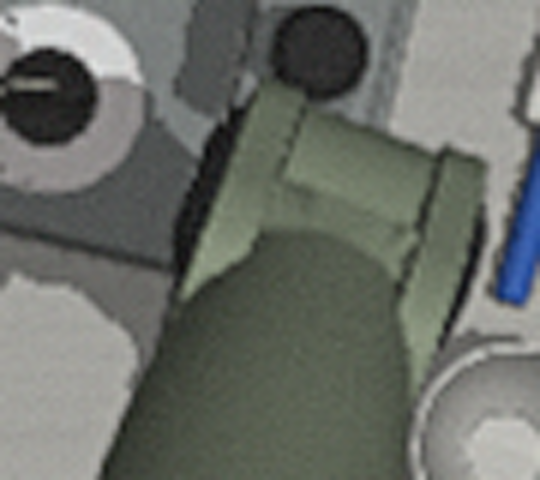

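The arm hides the tag, so I'll finish the push by feel.

>>> apply_moves(deltas=[[[0,0.5,0],0],[[0,1.0,0],0],[[0,1.3,0],0],[[0,1.3,0],0]])

```text
t: 9.8
ee_pos: [0.5205, -0.1249, 0.0434]
eef_rot: [0.0, 0.791, 0.612, 0.0]
contact_force: [0.5, -0.2, 0.1]
finger_gap: -0.0004
grasp_force: 0.0
```

>>> apply_moves(deltas=[[[0,0.15,0],0],[[0,0.3,0],0],[[0,0.4,0],0],[[0,0.4,0],0]])

```text
t: 10.2
ee_pos: [0.5238, -0.1257, 0.0433]
eef_rot: [0.0, 0.791, 0.612, 0.0]
contact_force: [0.6, -0.2, -0.3]
finger_gap: 0.0001
grasp_force: 0.0
```

```bash
python3 -c "
from h import *
go(-.11,-.05,.043,np.pi/2)"
```

```text
cm [ 0.01 -0.02  0.03] yaw -0.001 | now press xy [-0.1098 -0.0501] z 0.0433 ang 1.569 q6 1.45 F [ 0.6 -0.2 -0.3] gap 0.0001 t 10.2
```

>>> apply_moves(deltas=[[[0,0.15,0],0],[[0,0.3,0],0],[[0,0.3,0],0]])

```text
t: 10.5
ee_pos: [0.5267, -0.1265, 0.0433]
eef_rot: [-0.0, 0.791, 0.612, 0.0]
contact_force: [0.8, -0.2, -0.1]
finger_gap: 0.0
grasp_force: 0.0
```

>>> apply_moves(deltas=[[[0,0.15,0],0],[[0,0.3,0],0],[[0,0.3,0],0]])

```text
t: 10.8
ee_pos: [0.5269, -0.1265, 0.043]
eef_rot: [-0.002, 0.791, 0.612, -0.002]
contact_force: [-6.2, 1.8, 5.6]
finger_gap: 0.0002
grasp_force: 3.6
```

Contact stopped the tool, so the tag has reached the stop. I'll back off, lift, and check with a clear view.

>>> apply_moves(deltas=[[[0,-1.5,0],0],[[0,-3,0],0],[[0,-4,-3],0],[[0,-5,-7],0],[[0,-7,-12],0],[[0,-10,-16],0],[[0,-13,-19],0],[[0,-13,-19],0]])

```text
t: 11.6
ee_pos: [0.4031, -0.0944, 0.2376]
eef_rot: [0.003, 0.791, 0.612, 0.002]
contact_force: [-0.1, -0.6, -0.9]
finger_gap: -0.0001
grasp_force: 0.0
```

```bash
python3 - <<'E'
from h import *
go(0,-.05,.2,np.pi/2)
q=np.load('press.npy')
def W(x,y,z=.035):
    c,s=np.cos(q[2]),np.sin(q[2]);return [q[0]+c*x-s*y,q[1]+s*x+c*y,z]
for n in('top','scene'):
    p,d=camera(n);m=camera_model(n)
    v,u=np.nonzero(d>0);w=world(d[v,u],m,u,v);c,s=np.cos(q[2]),np.sin(q[2]);x=w[:,0]-q[0];y=w[:,1]-q[1]
    P=np.stack([c*x+s*y,-s*x+c*y],1)
    k=(w[:,2]>.046)&(w[:,2]<.075)&(abs(P[:,1]+.05)<.03)&(P[:,0]<-.06)&(P[:,0]>-.25)
    print(n,'lip',k.sum(),P[k].mean(0),P[k].min(0),P[k].max(0))
    k=(w[:,2]>.055)&(w[:,2]<.08)&(np.hypot(P[:,0]+.03,P[:,1]-.075)<.035)
    x=P[k]-P[k].mean(0);l,V=np.linalg.eigh(x.T@x);print('bar',k.sum(),np.arctan2(V[1,1],V[0,1]),P[k].mean(0))
    src=np.float32([proj(m,W(*a)) for a in((.02,.13),(.02,-.1),(-.18,-.1),(-.18,.13))])
    H=cv2.getPerspectiveTransform(src,np.float32([(0,0),(690,0),(690,600),(0,600)]))
    cv2.imwrite(f'pics/f_{n}.png',cv2.warpPerspective(p,H,(690,600),flags=cv2.INTER_CUBIC)[:,:,::-1])
E
```

```text
cm [2.000e-02 2.344e+01 3.760e+00] yaw -0.001 | now press xy [-0.2344 -0.0499] z 0.2376 ang 1.569 q6 1.42 F [-0.1 -0.6 -0.9] gap -0.0001 t 11.6
top lip 42 [-0.09217396 -0.05064803] [-0.09501427 -0.07443495] [-0.08801425 -0.02597584]
bar 74 1.7202804081178102 [-0.03028444  0.07454614]
scene lip 31 [-0.09037293 -0.06201784] [-0.0953199  -0.07583629] [-0.08656218 -0.03683293]
bar 69 1.7353480267399157 [-0.02602391  0.07253066]
```

View pics/f_top.png

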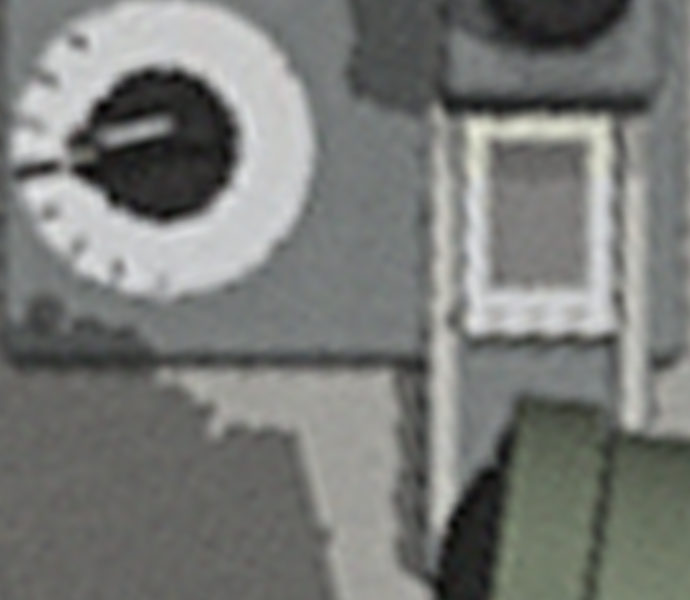

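The view shows the tag's lip at about (540,320). Its outer face is at x −0.095, which is home. The nose sits on the long mark at (40–75,165), with the bar putting the dial at about 1.41. Now the plunger.

>>> apply_moves(deltas=[[[0,5,0],0],[[0,10,0],0],[[0,15,0],0],[[0,20,0],0],[[0,23.4,0],0],[[0,23.4,2.5],0],[[0,23.4,4.5],0],[[0,23.4,4.5],0]])

```text
t: 12.5
ee_pos: [0.6282, -0.1526, 0.1822]
eef_rot: [-0.004, 0.791, 0.612, -0.002]
contact_force: [-0.8, 0.3, 0.4]
finger_gap: -0.0
grasp_force: 0.0
```

```bash
python3 -c "
from h import *
go(0,-.05,.155,np.pi/2)"
```

```text
cm [-0.01  0.19  2.72] yaw -0.001 | now press xy [-0.0019 -0.0499] z 0.1822 ang 1.57 q6 1.47 F [-0.8  0.3  0.4] gap -0.0 t 12.5
```

>>> apply_moves(deltas=[[[0,0.1,0.5],0],[[0,0.1,1.0],0],[[0,0.1,1.5],0],[[0,0.1,2.0],0],[[0,0.1,2.0],0],[[0,0.1,2.0],0]])

```text
t: 13.1
ee_pos: [0.6317, -0.1538, 0.1698]
eef_rot: [0.001, 0.791, 0.612, 0.001]
contact_force: [-1.4, 0.9, 4.9]
finger_gap: 0.0003
grasp_force: 3.0
```

>>> apply_moves(deltas=[[[0,0,0.4],0],[[0,0,0.8],0],[[0,0,1.2],0],[[0,0,1.2],0],[[0,0,1.2],0]])

```text
t: 13.6
ee_pos: [0.6318, -0.1538, 0.1587]
eef_rot: [0.001, 0.791, 0.612, 0.001]
contact_force: [-2.0, 0.9, 9.8]
finger_gap: -0.0004
grasp_force: 5.2
```

>>> apply_moves(deltas=[[[0,0,0.3],0],[[0,0,0.5],0],[[0,0,0.7],0],[[0,0,0.8],0],[[0,0,0.8],0],[[0,0,0.8],0]])

```text
t: 14.2
ee_pos: [0.632, -0.1539, 0.1558]
eef_rot: [0.003, 0.791, 0.612, 0.002]
contact_force: [-11.9, 4.5, 36.4]
finger_gap: -0.0002
grasp_force: 17.9
```

It's at the stop: z is 0.156 and the force has jumped. Releasing.

>>> apply_moves(deltas=[[[0,0,-0.6],0],[[0,0,-1.2],0],[[0,0,-2.2],0],[[0,0,-4],0],[[0,0,-7],0],[[0,-4,-8],0],[[0,-9,-8],0],[[0,-14,-8],0]])

```text
t: 15.0
ee_pos: [0.4945, -0.1182, 0.2287]
eef_rot: [0.001, 0.791, 0.612, 0.0]
contact_force: [0.5, -0.3, -0.0]
finger_gap: -0.0002
grasp_force: 0.0
```

>>> apply_moves(deltas=[[[0,-5,0],0],[[0,-10,0],0],[[0,-10,0],0],[[0,-10,0],0]])

```text
t: 15.4
ee_pos: [0.3983, -0.0931, 0.229]
eef_rot: [0.001, 0.791, 0.612, 0.001]
contact_force: [-0.5, 0.1, 0.6]
finger_gap: 0.0003
grasp_force: 0.0
```

```bash
python3 - <<'E'
from h import *
go(0,-.05,.2,np.pi/2)
q=np.load('press.npy')
for n in('top','scene'):
    p,d=camera(n);m=camera_model(n)
    v,u=np.nonzero(d>0);w=world(d[v,u],m,u,v);c,s=np.cos(q[2]),np.sin(q[2]);x=w[:,0]-q[0];y=w[:,1]-q[1]
    P=np.stack([c*x+s*y,-s*x+c*y],1)
    k=(w[:,2]>.046)&(w[:,2]<.075)&(abs(P[:,1]+.05)<.03)&(P[:,0]<-.06)&(P[:,0]>-.12)
    print(n,'lip',k.sum(),P[k].min(0),P[k].max(0))
    k=(w[:,2]>.055)&(w[:,2]<.08)&(np.hypot(P[:,0]+.03,P[:,1]-.075)<.035)
    x=P[k]-P[k].mean(0);l,V=np.linalg.eigh(x.T@x);print('bar',k.sum(),np.arctan2(V[1,1],V[0,1]))
    k=(np.hypot(P[:,0],P[:,1]+.05)<.018)&(w[:,2]<.2);print('plunger z',np.median(w[k,2]),k.sum())
E
```

```text
cm [2.000e-02 2.394e+01 2.900e+00] yaw -0.002 | now press xy [-0.2394 -0.0499] z 0.229 ang 1.569 q6 1.41 F [-0.5  0.1  0.6] gap 0.0003 t 15.4
top lip 44 [-0.09521434 -0.07458558] [-0.06378399 -0.02581641]
bar 75 1.7248506724277841
plunger z 0.17294396036827842 127
scene lip 30 [-0.09513548 -0.07572835] [-0.08571674 -0.0373938 ]
bar 68 1.7101566550366938
plunger z 0.14302776912972529 174
```

```bash
python3 -c "
from h import *
print(hand_in())"
```

```text
the job is handed in; nothing more can be done
None
```

The job is handed in: the tag is home against its stop, the dial is on the long mark (measured about 1.42 rad), and the plunger was pressed to its stop and is back up; I saw no contact with the other things on the table but didn't re-measure them, and the hand-in gave no verdict.

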